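Hang the red cupboard key on its slanted hook

ROBOT

A 6-joint arm with a two-finger parallel gripper is mounted at the origin on the work surface. World frame = base frame: x ahead of the robot, y to its left, z up, the work surface at z = 0. Lengths are in m, angles in rad, forces in N, time in s.
With the tool pointing down it reaches from about 0.375 to 0.925 m from the base axis. Payload 5.7 kg.
Tool frame: the origin (TCP) lies between the finger pads; the fingertips stand env.finger_overhang ahead of it and the grasp point (between the pads) lies 5 mm behind it (env.finger_overhang is the distance from the TCP to the fingertips, in m); z points along the fingers, y is the line along which they close (so a half turn about z gives the same grasp; the last joint's range is limited). The gripper opens to 85 mm and grips with 20 to 120 N. Pads are 22 mm wide; open, the fingers measure 114 mm over their backs; the gripper's body (76 mm by 85 mm) begins 54 mm behind the grasp point. The pads swing forward as they close: fully open they stand 13 mm farther back than shut.
Start: joints at [0.991, 0.359, 1.51, -0, 1.272, -0.115], TCP at [0.269, 0.536, 0.245] pointing down, gripper open.
Joint ranges: [-2.97, 2.97], [-1.01, 2.36], [0.21, 2.38], [-0.96, 4.11], [0.2, 2.71], [-2.98, 2.98]. Speed limits (rad/s): [2.39, 2.39, 3.14, 3.14, 3.14, 3.14].

INTERFACE

Orientations are given as a unit quaternion [x, y, z, w].
In Python, from workcell import readout, vision, ticket, env gives the robot as it stands. The module is installed in compiled form; this text tells all that it offers.
- The arm moves only by the tool step_arm, never from a script. Its arguments are lists of equal length, an entry for each row: "offset": the shift along the tool's x, y, z in m, a list of three; "turn": the turn about the tool's z in rad; "fingers": the opening, from 0 (shut) to 1 (fully open). In form: {"offset": [[tx, ty, tz], ...], "turn": [turn, ...], "fingers": [fingers, ...]}. A call has 1 to 5 rows; each row shifts and turns the commanded pose from where the row before left it, along the tool's axes as they then stand; what a row does not reach is not made up. A row lasts 1/8 s, in which the tool goes at most 62.5 mm and 10.7 degrees, less where a joint would pass 70% of its speed; a pose out of reach is approached as far as the arm can. A call is refused whole if a number of a shift passes 0.0625 or a number of a turn 0.188, either way. A call with a gripper value outside its range is refused whole. The fingers move at their own pace and stop on an object; "newtons" is the grip in N (left out, the last holds). Time passes only in rows, so rows that do not move let the fingers close. It gives the time, the measured TCP pose, the force and the opening at its end, in the units of the state.
- readout.state(): the state, without advancing time (a new reading comes with each control period).
- vision.snapshot(name): name is "scene" or "top" or "wrist"; returns the picture (384x512x3 uint8, blue, green, red); there is no depth.
- vision.calibration(name): a dict with "intrinsics" (3x3 intrinsics, pixels), "extrinsics" (4x4, takes a point from world to camera coordinates); the wrist camera has in their place "mount" (4x4, takes a point from camera to tool coordinates, whose origin is the TCP and whose axes are the flange's). Camera axes: x right, y up, looking along -z (the intrinsics and any distortion apply to the point x, -y, -z); pixel columns grow to the right and rows downward; lengths in m; the calibration is good to about 2 mm. A picture is of the moment at which its call begins: read the wrist's pose just before it. calibration takes no time and is no camera call.
- ticket.sign_off(): hands the job in, once; it reports no verdict.
The state is a dict: "t": time; "qpos": joint angles; "qvel": joint speeds; "tau": joint torques, N m; "position": TCP position; "tool_rot": TCP orientation; "force": force on the tool from outside, world axes, zero at the start; "torque": the same for the moment, N m; "width": opening from 0.0 (shut) to 1.0 (fully open).
Only numpy, scipy, OpenCV 4.12 (cv2) and the standard library are available. Lean on these libraries where they do the work, as an engineer would, in place of code of your own. Each camera call takes 0.05 s, during which the arm holds its last target. There are 200 camera calls.

TASK

Hang the red key on the red-collared hook: thread its loop over the slanted peg and slide it all the way down to the red collar, then let go. Leave the blue key lying where it is.

Things in the scene. Friction and masses are not known exactly. Their poses are not given: they have to be found in the camera images.
- red_key_grip (a point): Loose red plastic key (about 60 g), lying flat, loop pointing roughly away from the robot: grip block 56 mm long (x), 22 wide (y, pinch here), 26 tall (z). Flat round loop at its +x end, steel blade to 56 mm along -x. This point: the block's centre, 13 mm above the key's flat underside; z up out of that underside. An identical blue key lies nearby.
- red_key_loop (a point): Centre of the hole in the red key's loop: 55 mm along the key's +x from the grip's centre and 9 mm lower, 4 mm above the flat underside (the loop is 8 mm thick). Hole diameter 36 mm, outer diameter 56 mm; the hole's axis is the key's z. Axes as for the grip.
- red_peg: Fixed steel rod, 14 mm diameter, 60 mm long, rising towards the robot side, 40 degrees from vertical, from a red disc (collar, 50 mm diameter) on a post (base 90 mm). Origin: where the rod leaves the collar, 130 mm above the desk. z along the rod to its tip, y level, x up and away: a hung key's grip hangs to -x. A hook with a blue collar stands nearby.
- blue_key_grip (a point): Centre of the grip of the blue key, which lies on the desk and is to be left alone. Same shape, size and axes as the red key.
Things that resemble listed ones, but are neither listed nor needed, are in the scene too. Of the things shaped like the part that bears red_key_grip, the red one is meant. What is shaped like the part that bears red_peg but purple is not meant.

How it is judged:
At the end, for the whole second after the job is handed in: The red key hangs at rest with its loop around the red-collared peg: the centre of the loop lies within 20 mm of the rod's axis in both directions and at most 22 mm up the rod from the collar. The blue key lies within 30 mm of where it was (z of red_key_loop in the frame of red_peg between -0.005 and 0.022 m and x of red_key_loop in the frame of red_peg between -0.02 and 0.02 m and y of red_key_loop in the frame of red_peg between -0.02 and 0.02 m and linear speed of red_key below 0.03 m/s and distance of blue_key_grip from where it was at the start of the episode below 0.03 m); the robot touches nothing.
It fails at once if the blue key is moved by more than 30 mm (distance of blue_key_grip from where it was at the start of the episode above 0.03 m).
It also fails if it takes over 38 s, if anything falls off the work surface, if the arm or the gripper's body presses on something with over 40 N, if the wrist force passes 120 N, or if a joint passes its speed limit or range.

## Working session

There is one attempt and no reset: what is moved stays moved. The work goes in short steps, Python scripts to look and compute and a tool call to move; the robot and the scene stay as the last step left them, time stands still between calls to the robot, and variables do not carry over. Pictures are saved under pics/ and viewed, on a budget of 10 in all, crops included, one or two more only if the job needs it, and the job is handed in when it is done.

Besides the shell and the picture viewer there is one more tool, called after "Emit:" in YAML: its name, and indented under it one key for each argument. step_arm: Moves the arm, as the interface text tells. Its arguments: {"type":"object","properties":{"offset":{"type":"array","items":{"type":"array","items":{"type":"number"}}},"turn":{"type":"array","items":{"type":"number"}},"fingers":{"type":"array","items":{"type":"number"}},"newtons":{"type":"number"}},"required":["offset","turn","fingers"]}

```bash
mkdir -p pics
python3 - <<'E'
from workcell import readout, vision, ticket, env
import cv2,numpy as np
np.set_printoptions(precision=4,suppress=True)
s=readout.state();print(s, env.finger_overhang)
for n in("scene","top","wrist"):
    cv2.imwrite(f"pics/{n}0.png",vision.snapshot(n)); print(n,vision.calibration(n))
a=cv2.imread("pics/scene0.png");b=cv2.imread("pics/top0.png")
cv2.imwrite("pics/st.png",cv2.resize(np.vstack([a,b]),None,fx=.78,fy=.78))
E
```

```text
{'t': 0.0, 'qpos': array([ 0.9909,  0.3595,  1.5115,  0.    ,  1.2725, -0.1151]), 'qvel': array([-0.0002, -0.0004, -0.0021, -0.0004, -0.0008,  0.0016]), 'tau': array([  0.0013, -52.7618, -27.8624,   0.    ,   0.0127,   0.    ]), 'position': array([0.2686, 0.5358, 0.2444]), 'tool_rot': array([ 0.2303,  0.9731, -0.0009, -0.0003]), 'force': array([-0.0187, -0.8148,  0.4492]), 'torque': array([-0.0156,  0.0268,  0.0354]), 'width': 1.0048878678738569} 0.014
scene {'intrinsics': array([[447.9533,   0.    , 252.6488],
       [  0.    , 447.9533, 191.9762],
       [  0.    ,   0.    ,   1.    ]]), 'extrinsics': array([[-0.5802,  0.8143, -0.0154,  0.3371],
       [-0.6125, -0.4238,  0.6673,  0.1963],
       [ 0.5368,  0.3966,  0.7447, -1.2423],
       [ 0.    ,  0.    ,  0.    ,  1.    ]])}
top {'intrinsics': array([[385.3372,   0.    , 254.6725],
       [  0.    , 385.3372, 187.3842],
       [  0.    ,   0.    ,   1.    ]]), 'extrinsics': array([[ 0.0237, -0.9997, -0.0032, -0.066 ],
       [ 0.9862,  0.0228,  0.1639, -0.5192],
       [-0.1638, -0.0071,  0.9865, -0.9085],
       [ 0.    ,  0.    ,  0.    ,  1.    ]])}
wrist {'intrinsics': array([[337.5896,   0.    , 251.7398],
       [  0.    , 337.5896, 190.6355],
       [  0.    ,   0.    ,   1.    ]]), 'mount': array([[-0.0003,  0.9472,  0.3206,  0.0819],
       [ 1.    ,  0.0002,  0.0004, -0.0004],
       [ 0.0004,  0.3206, -0.9472, -0.1286],
       [ 0.    ,  0.    ,  0.    ,  1.    ]])}
```

View pics/st.png

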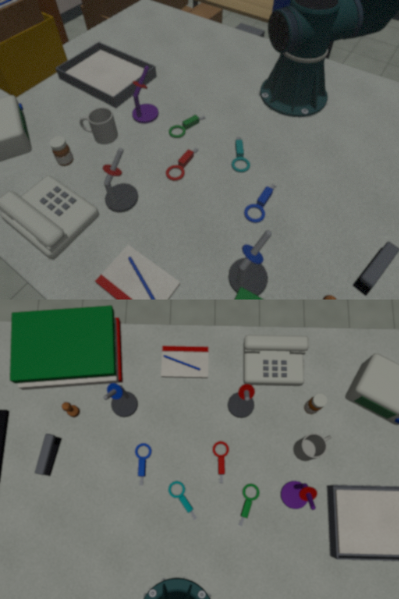

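The picture shows the red key in the top view at about (283,205) in full pixels, with its loop pointing away. The red-collared hook with the grey base is at about (310,120), and the purple decoy is to its lower right. Next I'll enlarge the hook and measure the red blobs.

```bash
cat > h.py <<'E'
import cv2,numpy as np
from workcell import readout, vision
from scipy.spatial.transform import Rotation as R
np.set_printoptions(precision=4,suppress=True)
def cam(name,s=None):
    c=vision.calibration(name);K=c['intrinsics']
    if 'extrinsics' in c: E=c['extrinsics']
    else:
        T=np.eye(4);T[:3,:3]=R.from_quat(s['tool_rot']).as_matrix();T[:3,3]=s['position'];E=np.linalg.inv(T@c['mount'])
    return K,E
def ray(KE,p):
    K,E=KE;d=np.linalg.inv(K)@[p[0],p[1],1];d=E[:3,:3].T@(d*[1,-1,-1]);return -E[:3,:3].T@E[:3,3],d/np.linalg.norm(d)
def plane(KE,p,z):
    o,d=ray(KE,p);return o+d*(z-o[2])/d[2]
def tri(k1,p1,k2,p2):
    o,d=ray(k1,p1);q,e=ray(k2,p2);t=np.linalg.lstsq(np.c_[d,-e],q-o,rcond=None)[0]
    a,b=o+d*t[0],q+e*t[1];return (a+b)/2,np.linalg.norm(a-b)
def proj(KE,P):
    K,E=KE;c=(E[:3,:3]@P+E[:3,3])*[1,-1,-1];c=K@c;return c[:2]/c[2]
def redmask(im):
    h=cv2.cvtColor(im,cv2.COLOR_BGR2HSV);return (((h[...,0]<8)|(h[...,0]>172))&(h[...,1]>130)&(h[...,2]>60)).astype(np.uint8)
def blobs(m,amin=40):
    cs,_=cv2.findContours(m,cv2.RETR_CCOMP,cv2.CHAIN_APPROX_NONE)
    n,l,st,ce=cv2.connectedComponentsWithStats(m)
    return [(st[i],ce[i]) for i in range(1,n) if st[i][4]>=amin],l
E
python3 - <<'E'
from h import *
ims={n:cv2.imread(f"pics/{n}0.png") for n in("scene","top")}
for n,im in ims.items():
    m=redmask(im)
    print(n)
    for st,ce in blobs(m)[0]: print(st,ce,plane(cam(n),ce,.01))
    cs,h=cv2.findContours(m,cv2.RETR_CCOMP,cv2.CHAIN_APPROX_NONE)
    for c,hh in zip(cs,h[0]):
        if hh[3]>=0 and len(c)>12: print(' hole',cv2.fitEllipse(c),plane(cam(n),cv2.fitEllipse(c)[0],.008))
a=ims['scene'][175:285,120:250];b=ims['top'][95:165,275:355]
z=[cv2.resize(a,(600,508),interpolation=3)[:, :],cv2.resize(b,(581,508),interpolation=3)]
cv2.imwrite("pics/hook.png",cv2.resize(np.hstack(z),(800,344)))
E
```

```text
scene
[171 105  16   7  50] [178.14 108.3 ] [ 0.2736 -0.4799  0.01  ]
[213 193  34  38 324] [231.8549 210.6512] [ 0.4874 -0.1248  0.01  ]
[133 212  22  13 143] [142.972  218.6573] [ 0.6205 -0.2757  0.01  ]
[123 353  45  31 478] [142.9184 370.0335] [ 0.8641 -0.0341  0.01  ]
 hole ((224.10757446289062, 220.94667053222656), (14.320611000061035, 18.279916763305664), 84.29074096679688) [ 0.5199 -0.1221  0.008 ]
top
[148  24   8  80 374] [151.992   63.2273] [0.8596 0.2318 0.01  ]
[209  60  58   7 332] [237.1988  62.8916] [0.8657 0.0016 0.01  ]
[305 108  21  20 242] [315.3058 116.7397] [ 0.7183 -0.2088  0.01  ]
[273 182  20  42 311] [283.1158 203.1254] [ 0.4873 -0.1267  0.01  ]
[384 240  22  17 220] [394.25   247.4091] [ 0.3828 -0.4043  0.01  ]
 hole ((282.53460693359375, 191.7856903076172), (15.9047212600708, 16.071449279785156), 83.66503143310547) [ 0.5167 -0.125   0.008 ]
```

View pics/hook.png

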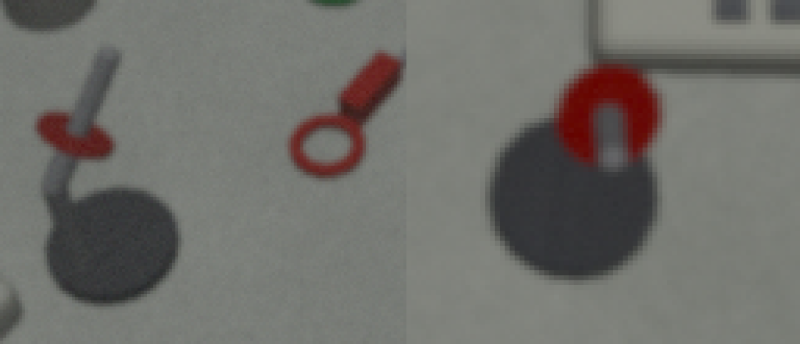

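The hook crop shows, in full pixels:
- Scene view: rod tip at about (154.5,191), collar centre at about (144,218.3).
- Top view: rod tip at about (316.8,127.2), collar centre at about (316.2,118.4).

Next I'll triangulate these and get the key's axis.

Run:
```python
from h import *
S,T=cam('scene'),cam('top')
im={n:cv2.imread(f"pics/{n}0.png") for n in("scene","top")}
def coll(n,box):
    m=redmask(im[n]);x,y,w,h=box;k=np.zeros_like(m);k[y-3:y+h+6,x-3:x+w+6]=m[y-3:y+h+6,x-3:x+w+6]
    hull=cv2.convexHull(cv2.findNonZero(k));return cv2.fitEllipse(hull)
es,et=coll('scene',(133,212,25,16)),coll('top',(305,108,21,20));print(es,et)
c,e=tri(S,es[0],T,et[0]);print('collar',c,e)
t,e2=tri(S,(154.5,191),T,(316.8,127.2));print('tip',t,e2,'rod vec',t-c,np.linalg.norm(t-c))
# key axis in both views: principal axis of blob
for n,KE,b in(('scene',S,(213,193,34,38)),('top',T,(273,182,20,42))):
    m=redmask(im[n]);x,y,w,h=b;ys,xs=np.nonzero(m[y:y+h,x:x+w]);P=np.array([plane(KE,(a+x,q+y),.008) for a,q in zip(xs,ys)])[:,:2]
    u=np.linalg.svd(P-P.mean(0))[2][0];s=(P-P.mean(0))@u;print(n,P.mean(0),u,np.degrees(np.arctan2(u[1],u[0])),s.min(),s.max())
s=readout.state();print(R.from_quat(s['tool_rot']).as_matrix())
```

```text
((143.3035125732422, 218.0048828125), (10.060310363769531, 22.57950782775879), 110.62674713134766) ((315.3649597167969, 118.0243911743164), (19.062776565551758, 20.937971115112305), 46.79222106933594)
collar [ 0.6726 -0.191   0.1268] 0.00023395981546717304
tip [ 0.6349 -0.1867  0.1729] 0.0009827607802620772 rod vec [-0.0377  0.0043  0.0461] 0.05969881245667793
scene [ 0.4854 -0.126 ] [0.9881 0.1536] 8.836690033105915 -0.05847559770618782 0.060359796520039366
top [ 0.4877 -0.1268] [-0.9991 -0.0418] -177.60588586898373 -0.054487363754557386 0.050718600229092616
[[-0.8939  0.4482 -0.0008]
 [ 0.4482  0.8939 -0.0013]
 [ 0.0002 -0.0015 -1.    ]]
```

Emit:
step_arm:
  offset:
    - [-0.0386,-0.0424,0]
    - [-0.0386,-0.0424,0]
    - [-0.0386,-0.0424,0]
    - [-0.0386,-0.0424,0]
    - [-0.0386,-0.0424,0]
  turn: [0,0,0,0,0]
  fingers: [1,1,1,1,1]

```text
t: 0.78
position: [0.3466, 0.2586, 0.2453]
tool_rot: [0.23, 0.973, -0.0, 0.0]
force: [1.4, -0.4, -0.1]
width: 0.996
```

Emit:
step_arm:
  offset:
    - [-0.0386,-0.0424,0]
    - [-0.0386,-0.0424,0]
    - [-0.0386,-0.0424,0]
    - [-0.0386,-0.0424,0]
    - [-0.0386,-0.0424,0]
  turn: [0,0,0,0,0]
  fingers: [1,1,1,1,1]

```text
t: 1.4
position: [0.4241, -0.0176, 0.2454]
tool_rot: [0.23, 0.973, 0.0, 0.0]
force: [0.6, 0.4, -0.2]
width: 1.001
```

Emit:
step_arm:
  offset:
    - [-0.0386,-0.0424,0]
    - [-0.0386,-0.0424,0]
    - [0,0,0.037]
    - [0,0,0.037]
    - [0,0,0.037]
  turn: [0,0,-0.169,-0.169,-0.169]
  fingers: [1,1,1,1,1]

```text
t: 2.02
position: [0.4548, -0.1265, 0.1332]
tool_rot: [-0.024, 1.0, -0.0, 0.0]
force: [-0.8, 0.1, 0.4]
width: 1.0
```

Run:
```python
from h import *
s=readout.state();im=vision.snapshot('wrist');cv2.imwrite('pics/w1.png',im);W=cam('wrist',s);print(s['position'],s['tool_rot'])
m=redmask(im)
for st,ce in blobs(m,100)[0]: print(st,ce)
cs,h=cv2.findContours(m,cv2.RETR_CCOMP,cv2.CHAIN_APPROX_NONE)
for c,hh in zip(cs,h[0]):
    if hh[3]>=0 and len(c)>30: e=cv2.fitEllipse(c);print('hole',e,plane(W,e[0],.006))
```

```text
[ 0.4548 -0.1265  0.1332] [-0.0235  0.9997 -0.0001  0.0001]
[ 217  170   64  115 3114] [248.5552 226.5302]
hole ((248.26620483398438, 256.73602294921875), (39.259674072265625, 44.104915618896484), 92.46998596191406) [ 0.5192 -0.1272  0.006 ]
```

View pics/w1.png

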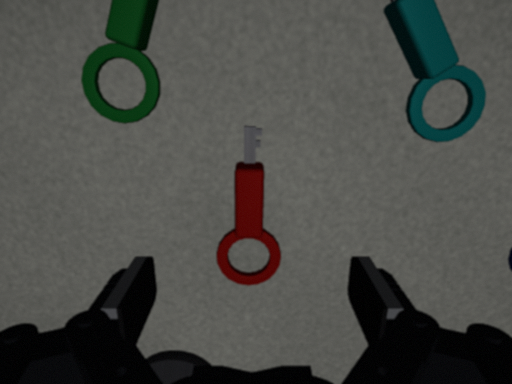

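The wrist view shows the red key alone between the open fingers: hole at (248,257), grip top from (250,165) to (250,236). Green and cyan keys are well to the sides.

Run:
```python
from h import *
s=readout.state();W=cam('wrist',s);im=cv2.imread('pics/w1.png');m=redmask(im)
L=[]
for r in range(172,230,4):
    x=np.nonzero(m[r])[0];x=x[(x>200)&(x<300)];a,b=plane(W,(x.min(),r),.026),plane(W,(x.max()+1,r),.026);L.append([*((a+b)/2)[:2],np.linalg.norm(a-b)])
L=np.array(L);print(L[[0,5,10,-1]]);p=np.polyfit(L[:,0],L[:,1],1);print('yaw deg',np.degrees(np.arctan(p[0])))
a,b=plane(W,(249.5,168),.026),plane(W,(249.5,234),.026);print(a,b,(a+b)/2,np.linalg.norm(a-b))
```

```text
[[ 0.4338 -0.1275  0.0192]
 [ 0.4488 -0.1274  0.0196]
 [ 0.4644 -0.1266  0.02  ]
 [ 0.4774 -0.1263  0.0196]]
yaw deg 1.8900315002439667
[ 0.4309 -0.1283  0.026 ] [ 0.4823 -0.1257  0.026 ] [ 0.4566 -0.127   0.026 ] 0.05152125665452016
```

Emit:
step_arm:
  offset:
    - [0.005,-0.001,0.045]
    - [0,0,0.045]
    - [0,0,0.025]
    - [0,0,0]
    - [0,0,0]
  turn: [0.012,0,0,0,0]
  fingers: [0.6,0.6,0.6,0.6,0.6]
  newtons: 45

```text
t: 2.7
position: [0.4507, -0.1276, 0.0203]
tool_rot: [-0.015, 1.0, -0.0, 0.0]
force: [0.2, -0.4, 1.0]
width: 0.604
```

Emit:
step_arm:
  offset:
    - [0,0,0]
    - [0,0,0]
    - [0,0,0]
    - [0,0,0]
    - [0,0,0]
  turn: [0,0,0,0,0]
  fingers: [0,0,0,0,0]

```text
t: 3.32
position: [0.4509, -0.1278, 0.0206]
tool_rot: [-0.015, 1.0, -0.001, 0.001]
force: [-0.6, -0.3, 8.5]
width: 0.243
```

Emit:
step_arm:
  offset:
    - [0,0,-0.02]
    - [0,0,-0.05]
    - [0,0,-0.06]
    - [0,0,-0.06]
    - [0,0,-0.02]
  turn: [0,0,0,0,0]
  fingers: [0,0,0,0,0]

```text
t: 3.95
position: [0.4518, -0.1281, 0.234]
tool_rot: [-0.015, 1.0, -0.002, 0.004]
force: [0.3, -0.3, -0.4]
width: 0.246
```

Run:
```python
from h import *
s=readout.state();im=vision.snapshot('wrist');cv2.imwrite('pics/w2.png',im);W=cam('wrist',s);print(s['position'],s['tool_rot'],s['width'],s['force'])
m=redmask(im)
cs,h=cv2.findContours(m,cv2.RETR_CCOMP,cv2.CHAIN_APPROX_NONE)
z=s['position'][2]-.0204+.006
for c,hh in zip(cs,h[0]):
    if hh[3]>=0 and len(c)>30: e=cv2.fitEllipse(c);print('hole',e,plane(W,e[0],z)-s['position'])
```

```text
[ 0.4518 -0.1281  0.234 ] [-0.015   0.9999 -0.0017  0.0035] 0.24564708964673987 [ 0.3175 -0.2692 -0.4026]
```

View pics/w2.png

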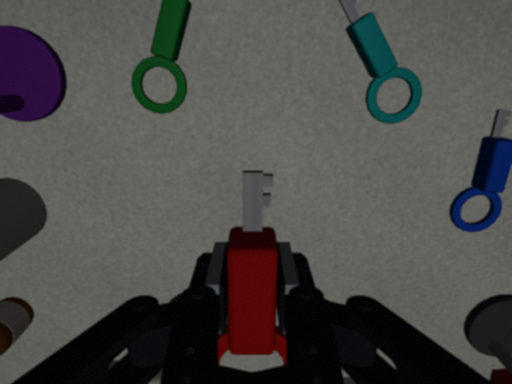

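Emit:
step_arm:
  offset:
    - [-0.032,-0.0173,0]
    - [-0.032,-0.0173,0]
    - [-0.032,-0.0173,0]
    - [0,0,0]
    - [0,0,0]
  turn: [0,0,0,0.143,0]
  fingers: [0,0,0,0,0]

```text
t: 4.62
position: [0.547, -0.1761, 0.2284]
tool_rot: [0.056, 0.998, 0.0, -0.001]
force: [-0.1, -0.3, -0.4]
width: 0.247
```

```bash
cat > look.py <<'E'
from h import *
import sys
tag=sys.argv[1]
s=readout.state();print(s['position'],s['tool_rot'],s['width'],s['force'])
out=[];H=[]
guess=s['position']+[.067,-.007,-.016]
for n in('scene','top'):
    im=vision.snapshot(n);cv2.imwrite(f'pics/{n}_{tag}.png',im);KE=cam(n)
    g=proj(KE,guess);m=redmask(im)
    cs,h=cv2.findContours(m,cv2.RETR_CCOMP,cv2.CHAIN_APPROX_NONE);best=None
    for c,hh in zip(cs,h[0]):
        if hh[3]>=0 and len(c)>12:
            e=cv2.fitEllipse(c)
            if np.hypot(*(np.array(e[0])-g))<20: print(n,'hole',e,'guess',g);best=e[0]
    H.append(best)
    x,y=np.clip((g-[50,45]).astype(int),0,None);out.append(cv2.resize(im[y:y+90,x:x+100],(400,360),interpolation=3));print(n,'crop',x,y)
if None not in H:
    p,e=tri(cam('scene'),H[0],cam('top'),H[1]);print('loop',p,e,'rel TCP',p-s['position'])
cv2.imwrite(f'pics/look_{tag}.png',np.hstack(out))
E
python3 look.py a
```

```text
[ 0.547  -0.1761  0.2284] [ 0.0559  0.9984  0.0003 -0.0008] 0.24666837441221892 [-0.1212 -0.3281 -0.3959]
scene hole ((160.5326690673828, 171.10714721679688), (15.032535552978516, 21.736774444580078), 76.15444946289062) guess [159.746  170.5333]
scene crop 109 125
top crop 267 85
```

View pics/look_a.png

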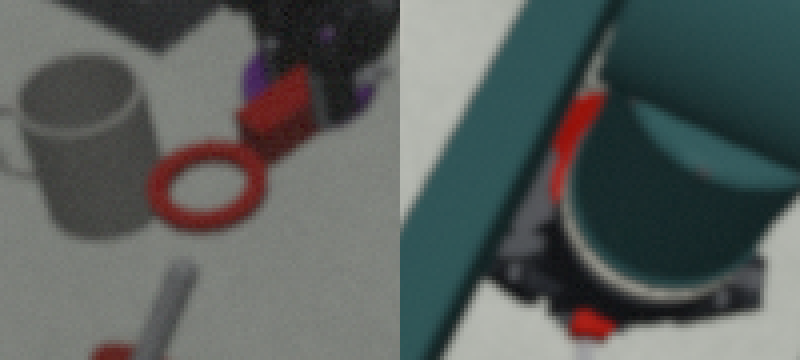

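The scene view shows the loop hole at (160.5,171.1), within 1 px of the prediction, with the rod tip just below it. The top view is blocked by the arm. Next I'll move to just above the tip on the rod's axis and check in the scene view.

Emit:
step_arm:
  offset:
    - [-0.006,-0.0014,0.014]
    - [-0.005,-0.0014,0.013]
    - [0,0,0]
    - [0,0,0]
  turn: [0,0,0,0]
  fingers: [0,0,0,0]

```text
t: 5.22
position: [0.558, -0.1803, 0.202]
tool_rot: [0.056, 0.998, 0.0, -0.0]
force: [0.6, 1.1, -0.3]
width: 0.244
```

```bash
python3 look.py b
python3 - <<'E'
from h import *
s=readout.state();S=cam('scene')
for z in(.169,.171):print('plane',plane(S,(160.5,171.1),.2284-.0164+.002))
O=np.array([.671,-.191,.13]);d=np.array([-.639,.073,.766])
for q in(0,.03,.06,.072,.1):print(q,proj(S,O+q*d))
E
```

```text
[ 0.558  -0.1803  0.202 ] [ 0.0562  0.9984  0.0001 -0.0003] 0.24424321296111848 [ 0.5592  1.0501 -0.2846]
scene hole ((157.28689575195312, 183.44857788085938), (14.743824005126953, 21.773048400878906), 75.89134216308594) guess [156.4519 182.9453]
scene crop 106 137
top crop 267 84
plane [ 0.6152 -0.1796  0.214 ]
plane [ 0.6152 -0.1796  0.214 ]
0 [143.5054 216.4226]
0.03 [149.1103 202.9172]
0.06 [154.8172 189.1663]
0.072 [157.1291 183.5956]
0.1 [162.5897 170.4379]
```

View pics/look_b.png

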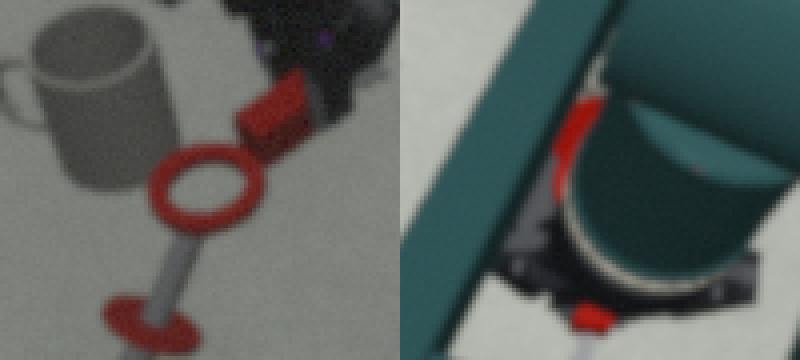

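In the scene view the hole is at (157.3,183.4), which matches the rod axis at 72 mm (157.1,183.6). The loop is right above the tip, so I'll slide along the rod.

Emit:
step_arm:
  offset:
    - [-0.0057,0,0.0067]
    - [-0.0057,0,0.0067]
    - [-0.0057,0,0.0067]
    - [0,0,0]
  turn: [0,0,0,0]
  fingers: [0,0,0,0]

```text
t: 5.82
position: [0.5752, -0.1822, 0.1813]
tool_rot: [0.056, 0.998, 0.0, -0.001]
force: [-0.7, -0.1, -1.0]
width: 0.253
```

```bash
python3 look.py c
```

```text
[ 0.5752 -0.1822  0.1813] [ 0.0563  0.9984  0.0002 -0.0006] 0.252736236010005 [-0.7388 -0.135  -0.9686]
scene hole ((152.17398071289062, 195.80372619628906), (14.95100212097168, 21.949987411499023), 76.19917297363281) guess [151.3529 195.4464]
scene crop 101 150
top crop 267 80
```

View pics/look_c.png

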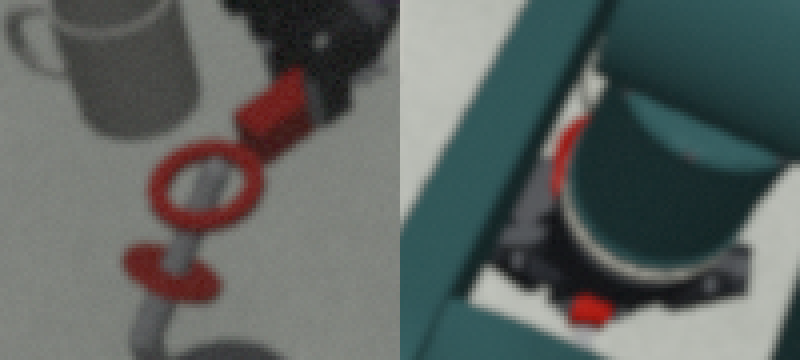

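The rod tip shows through the hole, so the loop is threaded, and no force is building up. I'll go down near the collar.

Emit:
step_arm:
  offset:
    - [-0.0057,0,0.0067]
    - [-0.0055,0,0.0065]
    - [0,0,0]
    - [0,0,0]
  turn: [0,0,0,0]
  fingers: [0,0,0,0]

```text
t: 6.42
position: [0.5862, -0.1835, 0.1689]
tool_rot: [0.056, 0.998, 0.0, -0.0]
force: [-0.3, -0.3, -0.1]
width: 0.249
```

Emit:
step_arm:
  offset:
    - [0,0,0]
    - [0,0,0]
    - [0,0,0]
    - [0,0,0]
    - [0,0,0]
  turn: [0,0,0,0,0]
  fingers: [0.7,0.7,0.7,0.7,0.7]

```text
t: 7.05
position: [0.5862, -0.1835, 0.1691]
tool_rot: [0.056, 0.998, -0.0, 0.0]
force: [-0.2, -0.3, -0.7]
width: 0.698
```

Emit:
step_arm:
  offset:
    - [0,0,-0.02]
    - [0.01,0,-0.04]
    - [0.02,0,-0.04]
    - [0.05,0,0]
    - [0.06,0,0]
  turn: [0,0,0,0,0]
  fingers: [0.7,0.7,0.7,0.7,0.7]

```text
t: 7.68
position: [0.4468, -0.168, 0.2697]
tool_rot: [0.056, 0.998, -0.001, 0.001]
force: [-1.3, -1.0, 0.9]
width: 0.702
```

Emit:
step_arm:
  offset:
    - [0.04,0.04,0]
    - [0,0.06,0]
    - [0,0.06,0]
    - [0,0.06,0]
    - [0,0,0]
  turn: [0,0,0,0,0]
  fingers: [0.7,0.7,0.7,0.7,0.7]

```text
t: 8.3
position: [0.432, 0.0591, 0.2692]
tool_rot: [0.053, 0.999, 0.001, 0.0]
force: [0.1, -1.1, 0.1]
width: 0.7
```

Run:
```python
from h import *
s=readout.state();print(s['t'],s['position'],s['force'])
a=vision.snapshot('scene');b=vision.snapshot('top');cv2.imwrite('pics/scene_d.png',a);cv2.imwrite('pics/top_d.png',b)
cv2.imwrite('pics/d.png',np.hstack([cv2.resize(a[170:280,100:222],(400,360),interpolation=3),cv2.resize(b[85:175,265:365],(400,360),interpolation=3)]))
S,T=cam('scene'),cam('top');O=np.array([.671,-.191,.13]);d=np.array([-.639,.073,.766])
for z in(0,.02,.04):print(z,proj(S,O+z*d),proj(T,O+z*d))
```

```text
8.3 [0.432  0.0591 0.2692] [ 0.0914 -1.1059  0.0617]
0 [143.5054 216.4226] [315.5445 118.258 ]
0.02 [147.2308 207.446 ] [315.9444 121.3412]
0.04 [151.0011 198.3612] [316.3603 124.5485]
```

View pics/d.png

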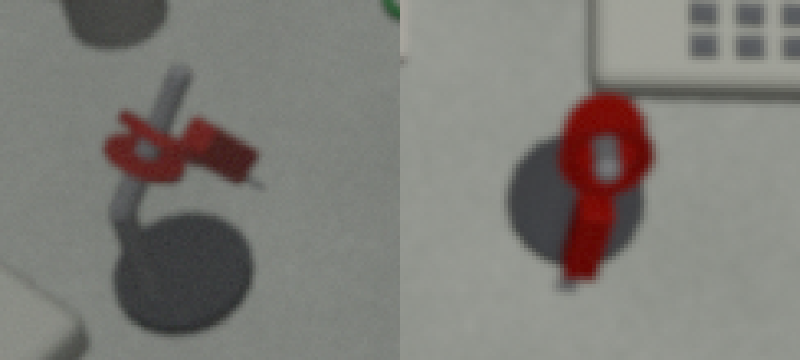

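The key hangs on the rod with its loop around it, tilted by the grip's weight. I need a larger view to judge how far the loop centre sits from the collar.

Run:
```python
from h import *
print(readout.state()['t'])
n=12
a=np.mean([vision.snapshot('scene').astype(float) for _ in range(n)],0);b=np.mean([vision.snapshot('top').astype(float) for _ in range(4)],0)
f=lambda im,x,y:cv2.resize(np.clip(im[y:y+50,x:x+50]*1.7,0,255).astype(np.uint8),(400,400),interpolation=cv2.INTER_CUBIC)
np.save('a.npy',a);np.save('b.npy',b)
cv2.imwrite('pics/e.png',np.hstack([f(a,130,185),f(b,290,105)]))
```

```text
8.4
```

View pics/e.png

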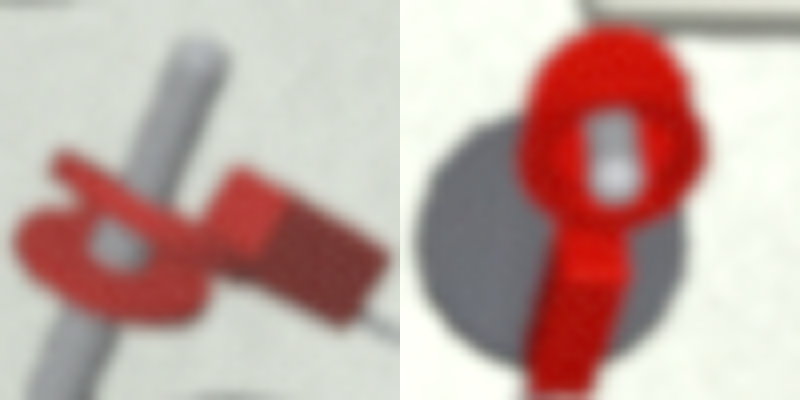

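Run:
```python
from h import *
S,T=cam('scene'),cam('top');O=np.array([.671,-.191,.13]);z=np.array([-.639,.073,.766]);z/=np.linalg.norm(z)
y=np.cross([0,0,1],-z*[1,1,0]);y/=np.linalg.norm(y);x=np.cross(y,z);print('x',x,'y',y)
f=lambda u,v:(130+u/8,185+v/8); g=lambda u,v:(290+(u-400)/8,105+v/8)
for nm,p,q in(('loop c',f(135,205),g(613,150)),('blade tip',(179.9,226.8),(305.75,157)),('tip',f(197,52),g(613,178)),('grip top near-loop edge mid',f(222,190),g(595,240))):
    P,e=tri(S,p,T,q);D=P-O;print(nm,P,'err',e,'peg xyz',D@x,D@y,D@z)
```

```text
x [ 0.7609 -0.0869  0.643 ] y [ 0.1135  0.9935 -0.    ]
loop c [ 0.6576 -0.1937  0.1321] err 0.0013478397500475013 peg xyz -0.00865260422392617 -0.004195428928087463 0.009955750749524369
blade tip [ 0.602  -0.1794  0.0324] err 0.00383488928014079 peg xyz -0.11623430220643624 0.003715904470607505 -0.029838966528098892
tip [ 0.6351 -0.1865  0.1719] err 0.0010331845392975122 peg xyz -0.0007639181123627013 0.00043091710907248743 0.0553194497629044
grip top near-loop edge mid [ 0.6349 -0.1903  0.1177] err 0.0005870111344933821 peg xyz -0.03542137798776638 -0.003422779654963172 0.013715960167566982
```

The estimates agree with each other: loop centre at about (-9, -4, +10) mm in the peg frame, inside the limits. I'll make one last check on stillness and the blue key, then hand in.

Run:
```python
from h import *
from workcell import ticket
def blue(im):
    h=cv2.cvtColor(im,cv2.COLOR_BGR2HSV);return ((abs(h[...,0].astype(int)-115)<12)&(h[...,1]>130)).astype(np.uint8)
s0,s1=cv2.imread('pics/scene_d.png'),vision.snapshot('scene')
d=lambda im:cv2.moments(redmask(im)[185:245,125:195],True)
for im in(s0,s1): m=d(im);print('red',m['m00'],m['m10']/m['m00'],m['m01']/m['m00'])
for im in(cv2.imread('pics/scene0.png'),s1): print('blue',[np.round(c,1) for st,c in blobs(blue(im),100)[0]])
s=readout.state();print(s['t'],s['qvel'],s['force'])
ticket.sign_off()
```

```text
red 411.0 28.37226277372263 30.712895377128955
red 406.0 28.507389162561577 30.751231527093594
blue [array([360.5,   4.7]), array([333. , 261.7]), array([323.2, 326.9]), array([181.8, 358.3])]
blue [array([333.2, 261.4]), array([323.3, 327. ]), array([181.7, 358.2])]
9.25 [0.0002 0.0003 0.0008 0.0001 0.0003 0.0005] [ 0.406  -0.1878 -0.2872]
the job is handed in; nothing more can be done
```

The red key is hanging on the red-collared hook, and I handed the job in at about 9.25 s. I gripped it by the block, threaded the loop over the slanted rod, slid it down almost to the collar and let go. I then drew the arm well clear.

The last checks, all from the camera images:

| Check | Measured | Limit |
|---|---|---|
| Loop centre across the rod (x, y) | about -9 and -4 mm | within 20 mm |
| Loop centre up the rod (z) | about 10 mm | -5 to 22 mm |
| Key movement between the last two pictures | about 0.1 px (same scene camera) | must be at rest |
| Blue key movement since the start | about 0.3 px, under 1 mm | 30 mm |
| Force on the tool at hand-in | about 0.5 N, noise level | robot must touch nothing |

The loop does not lie flat on the collar: it is tilted about 20 degrees because the grip's weight pulls it down. The blade tip triangulated less well, with a 4 mm mismatch between the two views. I used it only for a rough idea of the tilt. No check failed.

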